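# Open a ring binder at its next section

### The arm

A 6-joint arm with a two-finger parallel gripper is mounted at the origin on a cart in front of the work surface, level with it; the furniture and walls round the work are solid. World frame = base frame: x ahead of the robot, y to its left, z up, the work surface at z = 0. Lengths are in mm, angles in rad, forces in N, time in s.
With the tool pointing down it reaches from about 275 to 1000 mm from the base axis. Payload 8.4 kg.
Tool frame: the origin (TCP) lies at the centre of the arm's flange, where the gripper is bolted on; the fingertips stand 173 mm ahead of it and the grasp point (between the pads) lies 155 mm ahead of it; z points along the fingers, y is the direction in which the jaws open and shut (so a half turn about z gives the same grasp; the last joint's range is limited). The gripper opens to 85 mm and grips with 20 to 120 N. Pads are 22 mm wide; open, the fingers measure 114 mm over their backs; the gripper's body (76 mm by 85 mm) begins 54 mm behind the grasp point. The pads swing forward as they close: fully open they stand 13 mm farther back than shut.
Start: joints at [-1.125, 0.353, 1.633, -0, 1.155, -0.002], TCP at [270.614, -563.38, 404.681] pointing down, gripper open.
Joint ranges: [-2.63, 2.63], [-0.92, 2.1], [0.06, 2.66], [-1.3, 4.44], [0, 2.69], [-3.02, 3.02]. Speed limits (rad/s): [2.22, 2.22, 2.79, 3.14, 3.14, 3.14].

### API

Orientations are given as [roll, pitch, yaw] about the fixed x, y, z axes, in that order (R = Rz(yaw) Ry(pitch) Rx(roll)).
In Python, from rig import sense, grab_frame, camera_model, sign_off gives the robot as it stands. The module is installed in compiled form; this text tells all that it offers.
- The arm moves only by the tool step_arm, never from a script. Its argument "commands" is a list of rows, each a list of 3 entries, a list of its own where there are three numbers: the shift along the tool's x, y, z in mm, then the turn about the tool's z in rad, then the opening, from 0 (shut) to 1 (fully open). A call has 1 to 20 rows; each row shifts and turns the pose as measured when the row begins, along the tool's axes as they then stand; what a row does not reach is not made up. A row lasts 1/8 s, in which the tool goes at most 62.5 mm and 10.7 degrees, less where a joint would pass 70% of its speed; a pose out of reach is approached as far as the arm can. A call with a gripper value outside its range is refused whole. The fingers move at their own pace and stop on an object; "force" is the grip in N (left out, the last holds). Time passes only in rows, so rows that do not move let the fingers close. It gives the time, the measured TCP pose, the force and the opening at its end, in the units of the state.
- sense(): the state, without advancing time (a new reading comes with each control period).
- grab_frame(name): name is "scene" or "top" or "wrist"; returns the picture (400x640x3 uint8, blue, green, red); there is no depth.
- camera_model(name): a dict with "fx", "fy", "cx", "cy" (pixels), "R" (3x3) and "t" (3): a world point X has camera coordinates R X + t. Camera axes: x right, y down, z forward; pixel columns grow to the right and rows downward; lengths in mm; the calibration is good to about 2 mm. A picture is of the moment at which its call begins: read the wrist's pose just before it. camera_model takes no time and is no camera call; for the wrist camera it gives the pose at the moment of the call.
- sign_off(): hands the job in, once; it reports no verdict.
The state is a dict: "clock": time; "qpos": joint angles; "qvel": joint speeds; "joint_efforts": joint torques, N m; "eef_pos": TCP position; "tcp_rot": TCP orientation; "contact_force": force on the tool from outside, world axes, zero at the start; "wrist_torque": the same for the moment, N m; "opening": opening from 0.0 (shut) to 1.0 (fully open).
Only numpy, scipy, OpenCV 4.12 (cv2) and the standard library are available. Lean on these libraries where they do the work, as an engineer would, in place of code of your own. Each camera call takes 0.05 s, during which the arm holds its last target. There are 200 camera calls.

### The job

The small black ring binder lies open with its middle divider on top of the right-hand pages. With a fingertip under the tab, turn that divider over the rings until it lies flat on the left-hand pages, and then press the metal trigger at the far end of the spine fully down, so that the rings open for a new sheet. Pinch, grip or lift nothing, do not press hard on the divider, and leave the other things on the cabinet where they are.

Things in the scene. Friction and masses are not known exactly. Their poses are not given: they have to be found in the camera images.
- binder: small black ring binder with grey lining, open, fixed to the cabinet top, 228 mm along its spine, 316 mm across, boards 3 mm thick. Origin: middle of the spine, on the cabinet top; x along the spine to the far end, y to the left-hand pages, z up. Two other dividers are held fast between the sheets: one right, its tab towards the near end, 24 mm up; one left, its tab towards the far end, 20 mm up
- left_pages (a point): centre of the top of the left-hand block of sheets. On each side of the spine a block of sheets reaches from 12 to 117 mm off the middle of the spine, from -82 to +82 mm along binder x, and up to 33 mm above the cabinet
- ring_centre (a point): middle of the line of ring centres, which is the divider's hinge line: along binder x, 34 mm above the cabinet, over the middle of the spine. Four steel rings stand at binder x = -62, -26, 26 and 62 mm, reaching 20 mm to either side and up to 56 mm above the cabinet (shut)
- divider (a joint): turn of the middle divider: 0 flat on the right-hand pages (start), 1.57 upright, 3.14 flat on the left-hand pages. Rigid grey plastic leaf, 2 mm thick, 168 mm along the spine; its long edge lies 122 mm from the hinge line, its tab ends at 142 mm. 55 to 90 g; lifting the tab takes about 0.5 N. Slight friction: it stays put only near upright, else sinks to the side it leans to
- tab_edge (a point): middle of the outer edge of that divider's tab, half-way through its thickness; turns with the divider. The tab is 46 mm wide, at the middle of the divider's long edge. Under it, for 25 mm in from this edge, the space is free down to the binder's board 30 mm below
- trigger (a joint): steel tongue that opens the rings, hinged across the far end of the spine (hinge along binder y, at binder x = 88 mm, 11 mm above the cabinet). 0 = up, rings shut (start); 0.42 rad = fully down at its stop, rings open. Takes about 4 N on the pad and stays where it is left
- trigger_pad (a point): middle of the top of the trigger's flat thumb pad, 18 mm along the spine and 26 mm wide, 20 mm beyond the trigger's hinge, about 26 mm above the cabinet when up and 17 mm when down; press it straight down
- sticky_pad: pad of yellow sticky notes, 76 x 76 x 18 mm, on the left; bystander; origin at the centre of its underside
- eraser: eraser in a sleeve, 48 x 23 x 13 mm, beyond the far right corner of the binder; bystander; origin at the centre of its underside
- pencil: yellow pencil, 156 mm long, 7 mm thick, on the left; bystander; origin at its middle on the cabinet
- stapler: stapler, 148 x 37 x 40 mm, lying along the left edge of the binder; bystander; origin at the centre of its underside
- calculator: pocket calculator, 125 x 76 x 14 mm, on the left; bystander; origin at the centre of its underside
- mug: mug with a handle, 95 mm high, on the left; bystander; origin at the centre of its underside
- tape_dispenser: desk tape dispenser, 148 x 53 x 70 mm, beyond the far end of the binder; bystander; origin at the centre of its underside

How it is judged:
By the outcome, as a careful person would: the job done as asked, in the order asked, and still so for the second after the job is handed in, with the robot touching nothing.
It also fails if it takes over 48 s, if anything falls off the work surface, if the arm or the gripper's body presses on something with over 40 N, if the wrist force passes 120 N, or if a joint passes its speed limit or range.

## Working session

There is one attempt and no reset: what is moved stays moved. The work goes in short steps, Python scripts to look and compute and a tool call to move; the robot and the scene stay as the last step left them, time stands still between calls to the robot, and variables do not carry over. Pictures are saved under pics/ and viewed, about 8 in all and at most 12, crops included, and the job is handed in when it is done.

Besides the shell and the picture viewer there is one more tool, called after "Emit:" as name([rows], argument=value, ...), one row to a line, values as JSON. step_arm: Moves the arm, as the interface text tells. Its arguments: {"type":"object","properties":{"commands":{"type":"array","items":{"type":"array"}},"force":{"type":"number"}},"required":["commands"]}

```bash
mkdir -p pics; python3 - <<'E'
from rig import *
import cv2,json
print(sense())
for n in("top","scene"):
    cv2.imwrite(f"pics/{n}0.png",grab_frame(n)); print(n,camera_model(n))
E
```

```text
{'clock': 0.0, 'qpos': array([-1.12541143e+00,  3.53618567e-01,  1.63414216e+00,  1.88339138e-05,
        1.15519820e+00, -2.40665449e-03]), 'qvel': array([-1.28803392e-03,  6.89660866e-04, -7.97135136e-04, -9.80497475e-04,
       -7.02300636e-05, -8.48536067e-04]), 'joint_efforts': array([-1.16462135e-03, -6.05257416e+01, -3.42063403e+01, -7.06985020e-05,
        9.58168617e-03,  1.32217458e-06]), 'eef_pos': array([ 270.50474264, -563.16097912,  403.9765595 ]), 'tcp_rot': array([-3.14022643e+00, -2.05083589e-05,  4.47783922e-01]), 'contact_force': array([-0.5405421 ,  0.37431178,  0.09026466]), 'wrist_torque': array([-0.02391676, -0.00364473,  0.03390174]), 'opening': 0.9989484677455059}
top {'fx': 459.7215605424773, 'fy': 459.7215605424773, 'cx': 317.28804508391534, 'cy': 196.71674488619652, 'R': array([[-0.02918245, -0.99956556,  0.00413336],
       [-0.99362411,  0.02855798, -0.10906681],
       [ 0.10890139, -0.00728984, -0.99402583]]), 't': array([  43.03829839,  559.12708845, 1287.64741134])}
scene {'fx': 464.3158592489273, 'fy': 464.3158592489273, 'cx': 325.06253111442265, 'cy': 197.3414246452788, 'R': array([[-0.87755684, -0.47931397, -0.0123335 ],
       [-0.28673419,  0.54523938, -0.78771665],
       [ 0.3842883 , -0.68772969, -0.61591425]]), 't': array([ 504.43178586,  170.95825953, 1378.29165537])}
```

View pics/top0.png

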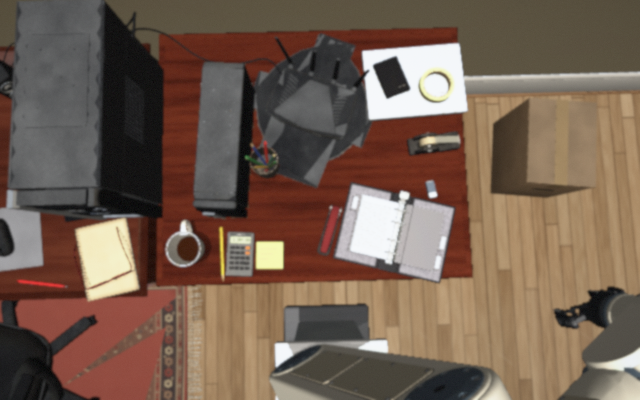

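View pics/scene0.png

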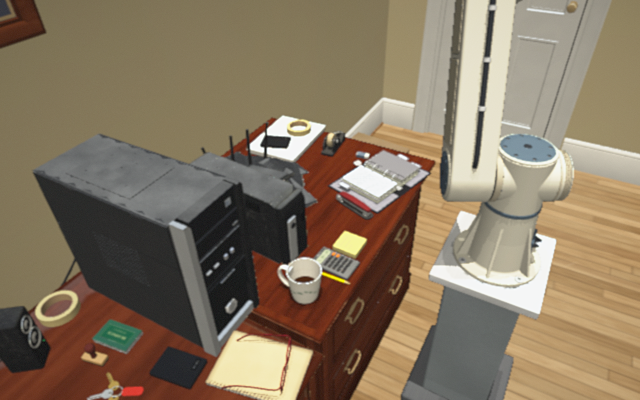

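The top view shows the binder centred near (396,232), the trigger near (403,195), the tape dispenser at (433,143), the eraser at (431,188) and the stapler at (330,230). I'll zoom in on it.

```bash
cat > h.py <<'E'
from rig import *
import cv2,numpy as np
def ray(n,uv,z,cm=None):
    c=cm or camera_model(n);R=np.array(c["R"]);t=np.array(c["t"])
    o=-R.T@t;d=R.T@np.array([(uv[0]-c["cx"])/c["fx"],(uv[1]-c["cy"])/c["fy"],1])
    return o+d*(z-o[2])/d[2]
def proj(n,X,cm=None):
    c=cm or camera_model(n);p=np.array(c["R"])@np.array(X)+c["t"]
    return np.array([c["fx"]*p[0]/p[2]+c["cx"],c["fy"]*p[1]/p[2]+c["cy"]])
E
python3 - <<'E'
from h import *
im=grab_frame("top")[120:290,315:475]
cv2.imwrite("pics/topc.png",cv2.resize(im,None,fx=3.5,fy=3.5,interpolation=cv2.INTER_CUBIC))
for uv in[(352,186),(453,207),(439,280),(336,251),(403,195),(470,276),(467,180)]: print(uv,ray("top",uv,0).round())
cv2.imwrite("pics/w0.png",grab_frame("wrist"));print(camera_model("wrist"))
E
```

```text
(352, 186) [592. -76.   0.]
(453, 207) [ 522. -370.    0.]
(439, 280) [ 312. -317.    0.]
(336, 251) [404. -23.   0.]
(403, 195) [ 561. -225.    0.]
(470, 276) [ 321. -407.    0.]
(467, 180) [ 600. -416.    0.]
{'fx': 281.6024332335946, 'fy': 281.6024332335946, 'cx': 319.5290845352347, 'cy': 196.26953020216357, 'R': array([[ 4.32704169e-01, -9.01535714e-01, -6.76391112e-04],
       [-8.52665132e-01, -4.09491514e-01,  3.24467059e-01],
       [-2.92795618e-01, -1.39821514e-01, -9.45896754e-01]]), 't': array([-623.92175706,  -41.70886374,  381.19763701])}
```

View pics/topc.png

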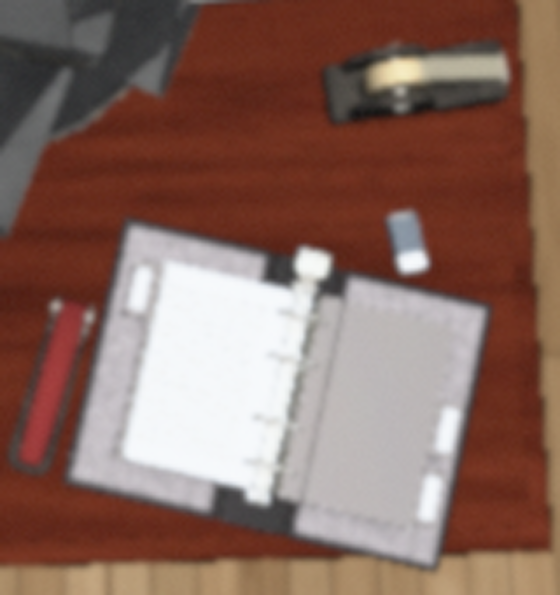

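View pics/w0.png

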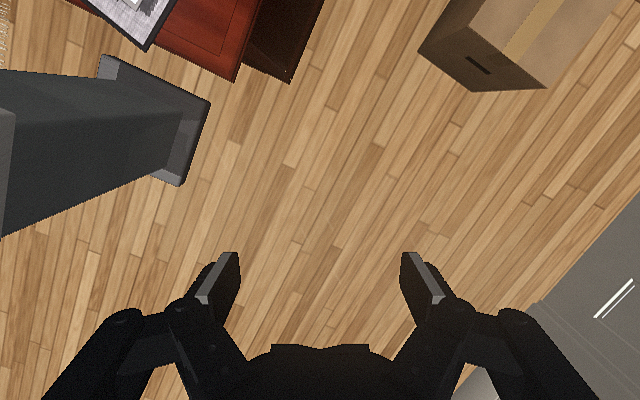

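The top crop puts the binder corners at (127,222), (490,305), (437,568) and (68,481), the middle tab at (448,430), the near fixed tab at (430,497) and the trigger pad at (313,262). In the wrist view the binder isn't in sight. Next I'll compute a coarse pose and move the wrist camera over it.

```bash
python3 - <<'E'
from h import *
f=lambda u,v:(u/3.5+315,v/3.5+120)
C=np.array([ray("top",f(*p),3)[:2] for p in[(127,222),(490,305),(437,568),(68,481)]])
M=np.array([(114,158),(114,-158),(-114,-158),(-114,158)],float)
c=C.mean(0);a=M[:,0]+1j*M[:,1];b=(C-c)@[1,1j]
yaw=np.angle((a.conj()*b).sum());print(C.round(),c,yaw)
R=np.array([[np.cos(yaw),-np.sin(yaw)],[np.sin(yaw),np.cos(yaw)]])
print("resid",(C-(M@R.T+c)).round(1).tolist())
for n,p,z in[("tab",(448,430),34),("trig",(313,262),26)]:
    print(n,(R.T@(ray("top",f(*p),z)[:2]-c)).round(1))
cm=camera_model("wrist");cp=-cm["R"].T@cm["t"];s=sense();y=s["tcp_rot"][2]
d=cp-s["eef_pos"];print("cam offset tool",d@[np.cos(y),np.sin(y),0],d@[np.sin(y),-np.cos(y),0],-d[2])
E
```

```text
[[ 600.  -74.]
 [ 521. -375.]
 [ 306. -318.]
 [ 386.  -18.]] [ 452.97964882 -196.25229624] -0.257924389547463
resid [[-4.0, -1.8], [-2.0, 3.1], [3.5, 1.9], [2.5, -3.3]]
tab [  -0.8 -133.5]
trig [ 1.095e+02 -1.000e-01]
cam offset tool 84.04351941607558 -0.6695620442790422 30.54929191638371
```

Emit:
step_arm([
  [[48,-25,0],0,0],
  [[48,-25,0],0,0],
  [[48,-25,0],0,0],
  [[48,-25,0],0,0],
  [[0,0,0],-0.173,0],
  [[0,0,0],-0.173,0],
  [[0,0,0],-0.173,0],
  [[0,0,0],-0.173,0],
  [[0,0,0],-0.173,0],
  [[0,0,0],0,0],
])

```text
clock: 1.45
eef_pos: [404.2, -383.9, 402.8]
tcp_rot: [-3.14, -0.002, 1.338]
contact_force: [-0.7, -0.0, -0.7]
opening: 0.003
```

```bash
python3 - <<'E'
from h import *
s=sense();print(s["clock"],s["eef_pos"],s["tcp_rot"],s["opening"],s["contact_force"])
import pickle
cm=camera_model("wrist");pickle.dump(cm,open("cm1.pkl","wb"))
im=grab_frame("wrist");cv2.imwrite("pics/w1.png",im)
cv2.imwrite("pics/w1b.png",cv2.resize(im,(800,500),interpolation=cv2.INTER_CUBIC))
c=np.array([453,-196.3]);y=-.258;R=np.array([[np.cos(y),-np.sin(y)],[np.sin(y),np.cos(y)]])
for n,p in dict(tabm=(0,-142,34),tab1=(23,-142,34),tab2=(-23,-142,34),trig=(108,0,26),TL=(114,158,3),TR=(114,-158,3),BR=(-114,-158,3),ring1=(62,0,56),ring4=(-62,0,56)).items():
    print(n,(proj("wrist",[*(c+R@p[:2]),p[2]],cm)).round(1))
E
```

```text
1.45 [ 404.19770383 -383.90810288  402.79018265] [-3.13983525e+00 -1.67436788e-03  1.33750631e+00] 0.0026436036017995516 [-0.74051989 -0.01773126 -0.66026186]
tabm [320.6 129.5]
tab1 [340.2 130. ]
tab2 [301. 129.]
trig [427.8  -8.2]
TL [ 450.4 -198.1]
TR [407.9 141.9]
BR [232.2 137.5]
ring1 [390.5 -21.2]
ring4 [258.4 -25. ]
```

View pics/w1b.png

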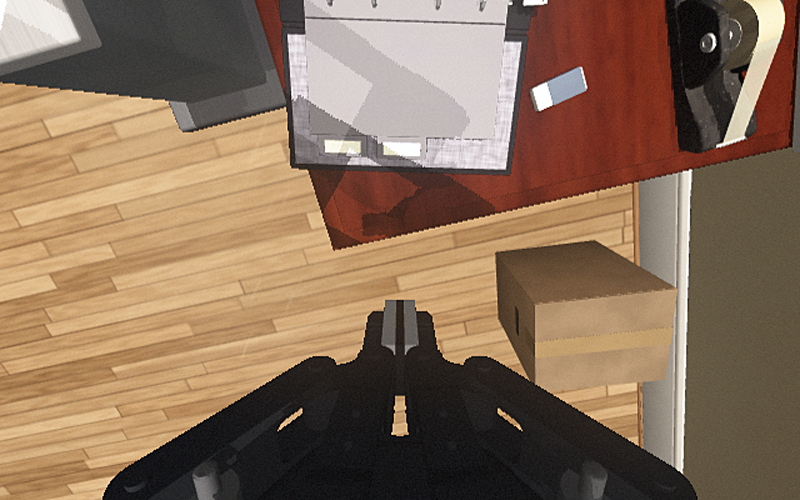

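The wrist view shows the middle tab at (383..421, 142..157) in the 800-wide picture, the near fixed tab at (325..362, 140..154), and the right board corners at (295,166) and (515,174). I'll shift 80 mm inward to see the whole binder.

Emit:
step_arm([
  [[40,0,0],0.0,0],
  [[40,0,0],0.0,0],
  [[0,0,0],0,0],
  [[0,0,0],0,0],
])

```text
clock: 2.0
eef_pos: [423.4, -305.1, 402.9]
tcp_rot: [-3.14, -0.001, 1.319]
contact_force: [0.2, -1.3, -0.5]
opening: -0.003
```

```bash
python3 - <<'E'
from h import *
import pickle
s=sense();print(s["clock"],s["eef_pos"],s["tcp_rot"],s["contact_force"],s["qvel"].round(3))
cm=camera_model("wrist");pickle.dump(cm,open("cm2.pkl","wb"))
im=grab_frame("wrist");cv2.imwrite("pics/w2.png",im)
cv2.imwrite("pics/w2b.png",cv2.resize(im[0:240,180:500],(800,600),interpolation=cv2.INTER_CUBIC))
E
```

```text
2.0 [ 423.39319926 -305.14292488  402.85973049] [-3.14036219e+00 -1.04001231e-03  1.31942282e+00] [ 0.18803669 -1.32237792 -0.53168325] [ 0.011 -0.005  0.007  0.003  0.003  0.025]
```

View pics/w2b.png

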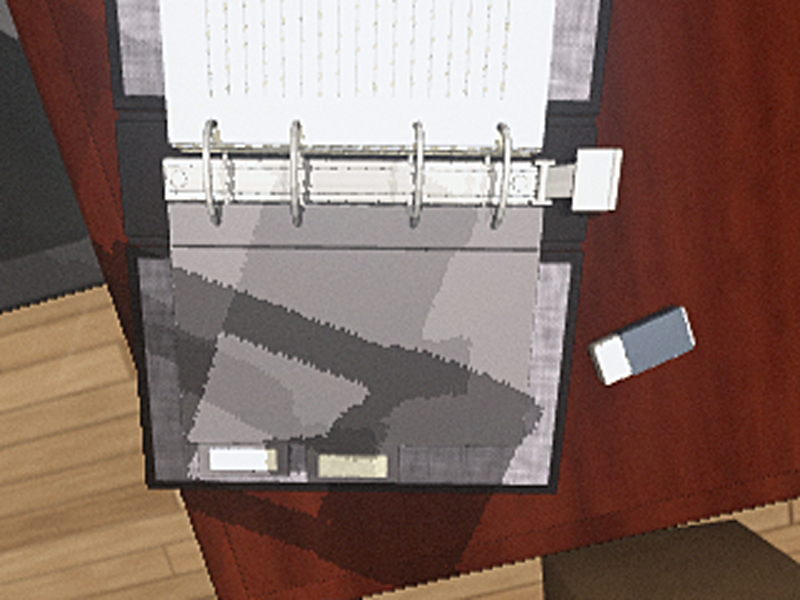

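The view shows the trigger pad at (577..621, 149..212), the middle tab at (305..400, 445..481), the right board corners at (149,489) and (555,492), and the rings near columns 211, 296, 417 and 503. I'll fit the pose to these.

```bash
python3 - <<'E'
from h import *
import pickle
from scipy.optimize import least_squares
cm=pickle.load(open("cm2.pkl","rb"))
P=[((149,489),(-114,-158,3)),((555,492),(114,-158,3)),((599,180),(108,0,26)),((352,481),(0,-142,34)),((105,0),None)]
P=[(np.array(u)/2.5+[180,0],b) for u,b in P if b]
W=lambda q,b:np.array([q[0]+np.cos(q[2])*b[0]-np.sin(q[2])*b[1],q[1]+np.sin(q[2])*b[0]+np.cos(q[2])*b[1],b[2]])
r=lambda q:np.concatenate([proj("",W(q,b),cm)-u for u,b in P])
o=least_squares(r,[453,-196,-.258]);print(o.x,o.fun.round(1))
q=o.x
for n,u,b in[("tab",(352,481),34),("trig",(599,180),26)]:
    w=ray("",np.array(u)/2.5+[180,0],b,cm);d=(w[:2]-q[:2]);R=np.array([[np.cos(q[2]),-np.sin(q[2])],[np.sin(q[2]),np.cos(q[2])]])
    print(n,w.round(1),"binder",(R.T@d).round(1))
s=sense();d=R.T@(s["eef_pos"][:2]-q[:2]);print("tcp in binder",d.round(1),s["eef_pos"][2],"yaw want",q[2]+np.pi/2,s["tcp_rot"][2])
E
```

```text
[ 4.55852812e+02 -1.93758931e+02 -2.66159467e-01] [-0.9 -0.4  1.1  0.7 -0.6 -0.1  0.5 -0.1]
tab [ 417.9 -330.7   34. ] binder [  -0.6 -142.1]
trig [ 560.7 -222.4   26. ] binder [ 1.087e+02 -1.000e-01]
tcp in binder [  -2.1 -116.1] 402.8414940817176 yaw want 1.3046368597326157 1.3192026044925549
```

Emit:
step_arm([
  [[-47,4,0],0.015,0],
  [[0,0,52],0,0],
  [[0,0,52],0,0],
  [[0,0,52],0,0],
  [[0,0,40],0,0],
  [[0,0,8],0,0],
  [[0,0,0],0,0],
  [[0,0,0],0,0],
])

```text
clock: 3.05
eef_pos: [415.6, -361.9, 196.5]
tcp_rot: [3.135, 0.004, 1.29]
contact_force: [0.3, -0.1, 0.7]
opening: 0.002
```

```bash
cat >> h.py <<'E'
q=[455.85,-193.76,-.2662]
R2=np.array([[np.cos(q[2]),-np.sin(q[2])],[np.sin(q[2]),np.cos(q[2])]])
def st():
    s=sense();d=R2.T@(s["eef_pos"][:2]-q[:2]);f=s["contact_force"]
    print(round(s["clock"],2),"tcp binder",d.round(2),"tip z",round(s["eef_pos"][2]-173,2),"dyaw",round(s["tcp_rot"][2]-q[2]-np.pi/2,4),s["tcp_rot"][:2].round(4),"F binder",(R2.T@f[:2]).round(2),f[2].round(2))
E
python3 -c "
from h import *
st()"
```

```text
3.05 tcp binder [   5.38 -172.8 ] tip z 23.53 dyaw -0.015 [3.1346 0.0037] F binder [0.28 0.02] 0.69
```

Emit:
step_arm([
  [[8,-3,0],-0.015,0],
  [[7,0,0],0,0],
  [[0,0,0],0,0],
  [[0,0,0],0,0],
  [[0,0,0],0,0],
])

```text
clock: 3.68
eef_pos: [418.0, -346.0, 200.0]
tcp_rot: [3.129, 0.006, 1.306]
contact_force: [-0.1, 1.3, 0.5]
opening: -0.001
```

```bash
python3 -c "
from h import *
st()"
```

```text
3.67 tcp binder [   3.54 -156.81] tip z 26.99 dyaw 0.0017 [3.1294 0.0062] F binder [-0.43  1.21] 0.5
```

Emit:
step_arm([
  [[0,-1,5],0,0],
  [[2,0,1],0,0],
  [[0,0,0],0,0],
  [[0,0,0],0,0],
])

```text
clock: 4.18
eef_pos: [417.4, -343.8, 193.1]
tcp_rot: [3.13, 0.006, 1.306]
contact_force: [-0.5, -0.3, 0.2]
opening: -0.0
```

```bash
python3 -c "
from h import *
st()"
```

```text
4.17 tcp binder [   2.38 -154.91] tip z 20.07 dyaw 0.0013 [3.1301 0.0059] F binder [-0.44 -0.41] 0.16
```

Emit:
step_arm([
  [[1,0,0],0,0],
  [[1,0,0],0,0],
  [[0,0,0],0,0],
])

```text
clock: 4.55
eef_pos: [418.0, -341.9, 193.2]
tcp_rot: [3.13, 0.006, 1.306]
contact_force: [-0.2, 0.3, -0.4]
opening: -0.001
```

```bash
python3 -c "
from h import *
st()"
```

```text
4.55 tcp binder [   2.46 -152.83] tip z 20.16 dyaw 0.0013 [3.1299 0.006 ] F binder [-0.3   0.19] -0.37
```

Emit:
step_arm([
  [[1,0,0],0,0],
  [[1,0,0],0,0],
  [[0,0,0],0,0],
])

```text
clock: 4.92
eef_pos: [418.1, -341.4, 193.5]
tcp_rot: [3.129, 0.009, 1.307]
contact_force: [-0.7, 0.0, 0.2]
opening: -0.001
```

```bash
python3 -c "
from h import *
st()"
```

```text
4.92 tcp binder [   2.43 -152.32] tip z 20.45 dyaw 0.0027 [3.1292 0.0092] F binder [-0.64 -0.17] 0.24
```

Contact: the tool advanced only 0.5 of 2 mm. I'll lower the tip for more margin, then lift along the arc with light inward pressure.

Emit:
step_arm([
  [[-1.5,0,6],0,0],
  [[0,0,5],0,0],
  [[1.5,0,0],0,0],
  [[1.5,0,0],0,0],
  [[1.5,0,-3],0,0],
  [[1.5,0,-4],0,0],
  [[1.5,0,-4],0,0],
  [[1.5,0,-4],0,0],
])

```text
clock: 5.92
eef_pos: [418.9, -338.8, 197.4]
tcp_rot: [3.127, 0.019, 1.312]
contact_force: [-4.6, -6.9, 0.8]
opening: -0.0
```

```bash
python3 -c "
from h import *
st()
cv2.imwrite('pics/w3.png',grab_frame('wrist')[60:400,140:500])"
```

```text
5.92 tcp binder [   2.48 -149.71] tip z 24.42 dyaw 0.0073 [3.1273 0.0193] F binder [-2.6  -7.84] 0.8
```

View pics/w3.png

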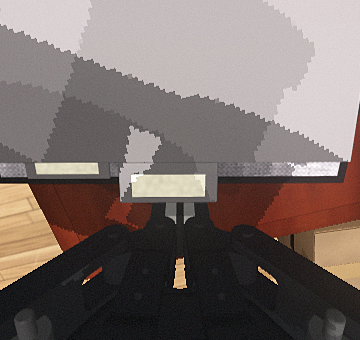

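The raised tab now appears larger and closer than its neighbour (tab at (120..217, 163..202)), so the leaf is lifting. The 8 N push is more than I want, so I'll ease the inward bias.

Emit:
step_arm([
  [[1.5,0,-8],0,0],
  [[2,0,-8],0,0],
  [[2.5,0,-8],0,0],
  [[3,0,-8],0,0],
])

```text
clock: 6.48
eef_pos: [420.8, -330.6, 231.4]
tcp_rot: [3.126, 0.023, 1.313]
contact_force: [-2.9, -4.4, 0.4]
opening: 0.001
```

```bash
python3 -c "
from h import *
st()"
```

```text
6.47 tcp binder [   2.16 -141.24] tip z 58.39 dyaw 0.0083 [3.1261 0.0228] F binder [-1.69 -5.  ] 0.45
```

Emit:
step_arm([
  [[3,0,-8.5],0,0],
  [[3.5,0,-8],0,0],
  [[4,0,-8],0,0],
  [[4.5,0,-7.5],0,0],
  [[5,0,-7.5],0,0],
])

```text
clock: 7.1
eef_pos: [426.1, -308.2, 273.0]
tcp_rot: [3.126, 0.022, 1.313]
contact_force: [0.5, 1.0, 0.1]
opening: -0.006
```

```bash
python3 -c "
from h import *
st()
cv2.imwrite('pics/w4.png',grab_frame('wrist')[0:400,100:540])"
```

```text
7.1 tcp binder [   1.41 -118.27] tip z 99.99 dyaw 0.0082 [3.1257 0.022 ] F binder [0.25 1.05] 0.1
```

View pics/w4.png

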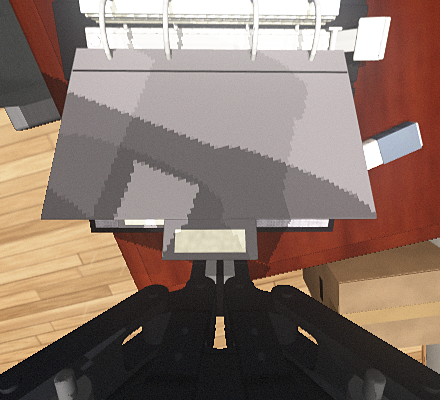

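The leaf is clearly up (tab at (163..257, 219..260)), resting on the finger at about 0.7 rad. I'll continue the arc.

Emit:
step_arm([
  [[6,0,-6.5],0,0],
  [[6.5,0,-6],0,0],
  [[7,0,-5.5],0,0],
  [[7.5,0,-5],0,0],
  [[8,0,-5],0,0],
  [[8,0,-4],0,0],
])

```text
clock: 7.9
eef_pos: [437.6, -262.8, 307.0]
tcp_rot: [3.125, 0.022, 1.313]
contact_force: [-0.6, -0.4, 0.9]
opening: -0.003
```

```bash
python3 -c "
from h import *
st()"
```

```text
7.9 tcp binder [  0.6  -71.42] tip z 133.98 dyaw 0.008 [3.1247 0.0223] F binder [-0.5  -0.53] 0.9
```

Emit:
step_arm([
  [[9,0,-2],0,0],
  [[9,0,-1],0,0],
  [[9,0,0],0,0],
  [[9,0,0],0,0],
  [[9,0,0],0,0],
  [[9,0,0],0,0],
  [[9,0,0],0,0],
  [[9,0,0],0,0],
])

```text
clock: 8.9
eef_pos: [457.9, -188.4, 310.4]
tcp_rot: [3.122, 0.023, 1.313]
contact_force: [-0.2, -0.5, -1.2]
opening: 0.004
```

```bash
python3 -c "
from h import *
st()"
```

```text
8.9 tcp binder [0.53 5.67] tip z 137.37 dyaw 0.0083 [3.1224 0.0229] F binder [-0.1 -0.5] -1.23
```

Emit:
step_arm([
  [[7,0,0],0,0],
  [[7,0,0],0,0],
  [[7,0,0],0,0],
  [[7,0,0],0,0],
  [[0,0,0],0,0],
  [[0,0,0],0,0],
  [[0,0,0],0,0],
  [[0,0,0],0,0],
])

```text
clock: 9.9
eef_pos: [465.3, -159.0, 309.0]
tcp_rot: [3.124, 0.023, 1.314]
contact_force: [-0.6, -0.7, 0.1]
opening: -0.002
```

```bash
python3 -c "
from h import *
st()
cv2.imwrite('pics/w5.png',grab_frame('wrist')[0:400,60:580])"
```

```text
9.9 tcp binder [-0.07 36.01] tip z 135.97 dyaw 0.009 [3.1241 0.0228] F binder [-0.37 -0.83] 0.12
```

View pics/w5.png

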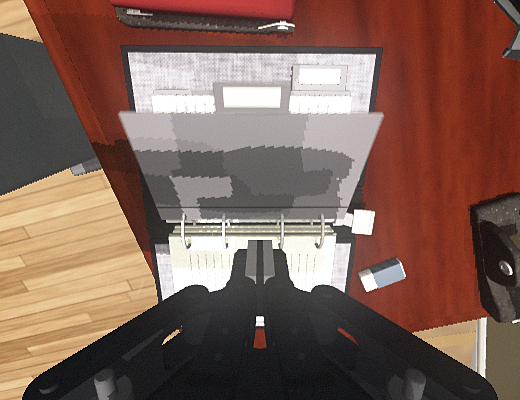

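The leaf leans left well past upright (its far edge is on row 112, with the left pages visible below it). It has left the finger and seems to be sinking slowly. I'll wait a moment while moving towards the trigger side at height.

```bash
python3 -c "
from h import *
a=grab_frame('wrist').astype(int)
for i in range(10): b=grab_frame('wrist')
print(np.abs(a-b)[60:230,180:440].mean())
cv2.imwrite('pics/w6.png',b[0:400,60:580]);st()"
```

```text
19.41026395173454
10.5 tcp binder [-0.09 36.17] tip z 135.93 dyaw 0.0092 [3.1242 0.0228] F binder [-1.02 -0.06] -0.17
```

View pics/w6.png

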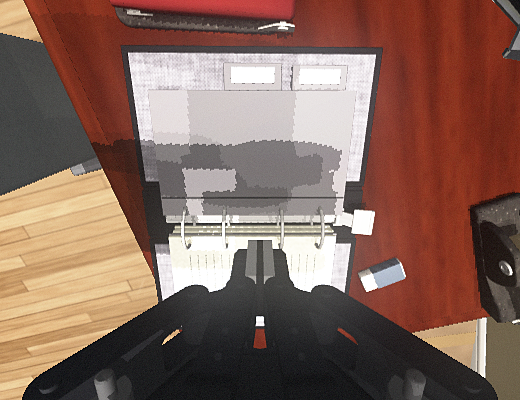

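The divider now lies flat on the left pages with its tab next to the left fixed tab. Next is the trigger.

Emit:
step_arm([
  [[-9,27,0],0,0],
  [[-9,27,0],0,0],
  [[-9,27,0],0,0],
  [[-9,27,0],0,0],
  [[0,0,0],0,0],
  [[0,0,0],0,0],
])

```text
clock: 11.25
eef_pos: [562.3, -222.2, 311.0]
tcp_rot: [3.126, 0.022, 1.314]
contact_force: [-0.1, 0.6, 0.1]
opening: 0.0
```

```bash
cat >> h.py <<'E'
from scipy.spatial.transform import Rotation as Ro
def tip():
    s=sense();p=s["eef_pos"]+Ro.from_euler("xyz",s["tcp_rot"]).as_matrix()@[0,0,173]
    print("tip binder",(R2.T@(p[:2]-q[:2])).round(1),p[2].round(1));st()
E
python3 -c "
from h import *
tip()"
```

```text
tip binder [112.9  -3.3] 138.0
11.25 tcp binder [110.14   0.59] tip z 137.96 dyaw 0.0097 [3.1261 0.0225] F binder [-0.22  0.6 ] 0.13
```

Emit:
step_arm([
  [[5.5,-6,0],0,0],
  [[0,0,45],0,0],
  [[0,0,45],0,0],
  [[0,0,10],0,0],
  [[0,0,0],0,0],
])

```text
clock: 11.88
eef_pos: [555.9, -214.6, 210.9]
tcp_rot: [3.126, 0.022, 1.315]
contact_force: [-0.0, -0.7, 0.7]
opening: -0.0
```

```bash
python3 -c "
from h import *
tip()"
```

```text
tip binder [104.8   2.4] 38.0
11.88 tcp binder [101.99   6.16] tip z 37.94 dyaw 0.0106 [3.1256 0.0221] F binder [ 0.17 -0.7 ] 0.74
```

Emit:
step_arm([
  [[-2,4.5,2],0,0],
  [[0,0,4],0,0],
  [[0,0,4],0,0],
  [[0,0,4],0,0],
  [[0,0,4],0,0],
])

```text
clock: 12.5
eef_pos: [562.8, -219.1, 197.3]
tcp_rot: [3.116, 0.023, 1.315]
contact_force: [2.3, -0.0, 3.3]
opening: 0.003
```

```bash
python3 -c "
from h import *
tip()"
```

```text
tip binder [114.3  -0.3] 24.4
12.5 tcp binder [109.82   3.64] tip z 24.32 dyaw 0.0103 [3.1159 0.023 ] F binder [2.18 0.56] 3.3
```

Emit:
step_arm([
  [[0,0,-5],0,0],
  [[0,-4,0],0,0],
  [[0,0,0],0,0],
])

```text
clock: 12.88
eef_pos: [557.6, -217.6, 201.7]
tcp_rot: [3.119, 0.023, 1.315]
contact_force: [0.7, -1.0, -0.3]
opening: -0.004
```

```bash
python3 -c "
from h import *
tip()"
```

```text
tip binder [108.4  -0.2] 28.8
12.88 tcp binder [104.43   3.74] tip z 28.7 dyaw 0.0105 [3.119  0.0228] F binder [ 0.95 -0.76] -0.31
```

Emit:
step_arm([
  [[0,0,4],0,0],
  [[0,-0.5,4],0,0],
  [[0,-0.5,4],0,0],
  [[0,-0.5,4],0,0],
  [[0,-0.5,4],0,0],
])

```text
clock: 13.5
eef_pos: [559.0, -218.3, 189.6]
tcp_rot: [3.112, 0.023, 1.314]
contact_force: [-17.8, 8.6, 63.0]
opening: -0.0
```

```bash
python3 -c "
from h import *
tip()"
```

```text
tip binder [111.2  -0.5] 16.7
13.5 tcp binder [105.94   3.46] tip z 16.58 dyaw 0.0096 [3.1115 0.023 ] F binder [-19.48   3.62] 63.05
```

The trigger is at its stop: the tip is at 16.7 mm and the force rose sharply to 63 N. I'll retreat upward now.

Emit:
step_arm([
  [[0,0,-6],0,0],
  [[0,0,-40],0,0],
  [[0,0,-50],0,0],
  [[-50,0,-50],0,0],
  [[-55,0,-20],0,0],
  [[-55,0,0],0,0],
  [[0,0,0],0,0],
  [[0,0,0],0,0],
])

```text
clock: 14.5
eef_pos: [514.9, -365.8, 357.9]
tcp_rot: [3.113, 0.024, 1.316]
contact_force: [0.4, 0.4, 0.8]
opening: 0.001
```

```bash
python3 -c "
from h import *
tip()
cm=camera_model('wrist');im=grab_frame('wrist');cv2.imwrite('pics/w7.png',cv2.resize(im,(800,500)))
for z in (17,26): print(z,(proj('',[*(np.array(q[:2])+R2@[108,0]),z],cm)*1.25).round(1))"
```

```text
tip binder [ 107.2 -154.5] 185.0
14.5 tcp binder [ 102.2  -150.42] tip z 184.87 dyaw 0.0116 [3.113  0.0238] F binder [0.26 0.53] 0.76
17 [396.7  21. ]
26 [397.   17.9]
```

View pics/w7.png

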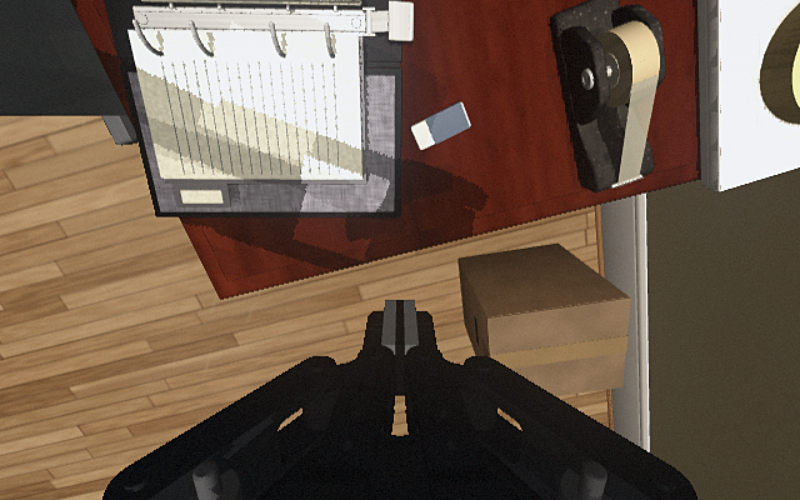

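The rings are open (only the right halves are visible, ends apart at (135..335, 20..55)). The pad is at (401,21), and the eraser and dispenser are undisturbed. My last picture is a top view, to check the divider and the bystanders.

```bash
python3 -c "
from h import *
im=grab_frame('top');cv2.imwrite('pics/t9.png',cv2.resize(im[120:290,315:475],None,fx=3.5,fy=3.5,interpolation=cv2.INTER_CUBIC))
a=cv2.imread('pics/top0.png').astype(int);d=np.abs(a-im).max(2)
for n,(x0,x1,y0,y1) in dict(stapler=(316,342,200,258),eraser=(422,442,176,202),tape=(404,464,128,158),leftstuff=(160,290,215,285)).items(): print(n,(d[y0:y1,x0:x1]>40).mean().round(3))"
```

```text
stapler 0.0
eraser 0.027
tape 0.0
leftstuff 0.0
```

View pics/t9.png

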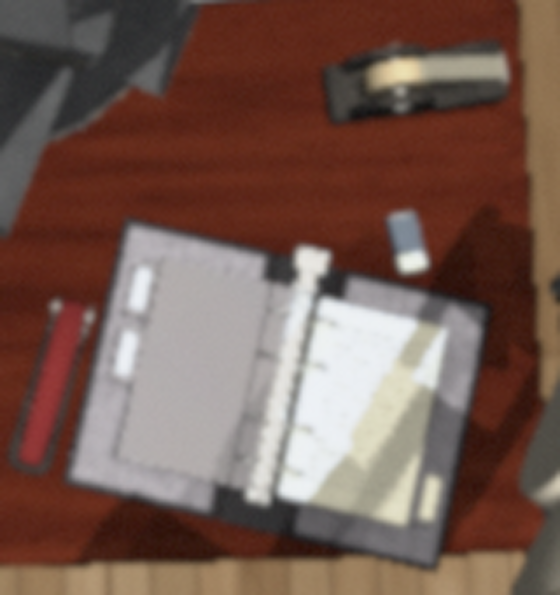

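The divider lies on the left pages with its tab at (127,352), the rings are open, and everything else is in place. The small change at the eraser comes from the arm's shadow.

```bash
python3 -c "
from rig import *
print(sign_off())"
```

```text
the job is handed in; nothing more can be done
None
```

I turned the divider onto the left-hand pages, then pressed the trigger down to its stop so the rings opened, and handed the job in at about 14.5 s.

- **How the divider was turned:** The tool could only point straight down, so the shut fingertip carried the tab by its outer edge rather than from directly beneath. Past upright the leaf sank onto the left pages by itself. Nothing was gripped.
- **Force on the divider:** The highest reading I saw was about 8 N, briefly at the start of the lift. I eased the push after that. Forces were read only between moves, so a higher moment could have gone unseen.
- **Trigger:** My first press touched the pad about 6 mm off centre, so I backed off and recentred before pressing. At the stop the fingertip was at 16.7 mm (17 mm expected). The force reached about 63 N, well above the 4 N the pad needs but under the 120 N wrist limit.
- **Last checks:** The pictures show the divider flat on the left, the rings apart and the robot clear. The stapler, tape dispenser and the items on the left are unchanged from the first picture. About 3% of the pixels around the eraser changed, which I put down to the arm's shadow since it sits in the same place. I judged the trigger being down from the open rings and the fingertip height, because the picture alone could not settle the pad's height.

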